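# Click a drill battery into its charger and switch it on

### The arm

A 6-joint arm with a two-finger parallel gripper is mounted at the origin on a cart in front of the work surface, level with it; the furniture and walls round the work are solid. World frame = base frame: x ahead of the robot, y to its left, z up, the work surface at z = 0. Lengths are in mm, angles in rad, forces in N, time in s.
With the tool pointing down it reaches from about 225 to 725 mm from the base axis. Payload 3.1 kg.
Tool frame: the origin (TCP) lies midway between the tips of the shut fingers; the grasp point (between the pads) lies 19 mm behind it (ctrl.hold_point_z is the distance from the TCP to the grasp point, in mm); x points along the fingers, y is the direction in which the jaws open and shut, and the axes are right-handed (so a half turn about x gives the same grasp; the last joint's range is limited). The gripper opens to 85 mm and grips with 20 to 120 N. Pads are 22 mm wide; open, the fingers measure 114 mm over their backs; the gripper's body (76 mm by 85 mm) begins 54 mm behind the grasp point. The pads swing forward as they close: fully open they stand 13 mm farther back than shut.
Start: joints at [0.989, 0.048, 0.099, 1.622, 0, 1.443], TCP at [230.157, 471.853, 231.312] pointing down, gripper open.
Joint ranges: [-2.91, 2.91], [-0.99, 1.94], [-1.21, 1.42], [-2.12, 2.29], [-1.49, 1.47], [-3.14, 3.14]. Speed limits (rad/s): [2.79, 2.79, 3.14, 3.14, 3.14, 3.14].

### API

Orientations are given as a rotation vector (axis times angle).
In Python, from station import ctrl gives the robot as it stands.
- The arm moves only by the tool apply_moves, never from a script. Its arguments are lists of equal length, an entry for each row: "rotation": the turn, a rotation vector about the tool's x, y, z in rad, a list of three; "linear": the shift along the tool's x, y, z in m, a list of three; "jaw": the finger opening in m, from 0 to 0.0854. A call has 1 to 10 rows; each row is the pose to reach, as a shift and turn from the pose commanded when the call began, along the tool's axes at that moment; what a row does not reach only later rows make up. A row lasts 1/12 s, in which the tool goes at most 41.7 mm and 7.16 degrees, less where a joint would pass 70% of its speed; a pose out of reach is approached as far as the arm can. A call with a gripper value outside its range is refused whole. The fingers move at their own pace and stop on an object; the grip force is fixed at half the most. Time passes only in rows, so rows that repeat a pose let the fingers close. It gives the time, the measured TCP pose, the force and the opening at its end, in the units of the state.
- ctrl.get_state(): the state, without advancing time (a new reading comes with each control period).
- ctrl.grab_frame(name): name is "scene" or "side" or "wrist"; returns a dict with "image" (480x640x3 uint8, blue, green, red), "fx", "fy", "cx", "cy" (pixels), "R" (3x3) and "t" (3): a world point X has camera coordinates R X + t. Camera axes: x right, y down, z forward; pixel columns grow to the right and rows downward; lengths in mm; the calibration is good to about 2 mm. A picture is of the moment at which its call begins. There is no depth.
- ctrl.close_job(): hands the job in, once; it reports no verdict.
The state is a dict: "t": time; "joints": joint angles; "dq": joint speeds; "joint_torque": joint torques, N m; "eef_pos": TCP position; "orientation": TCP orientation; "wrist_force": force on the tool from outside, world axes, zero at the start; "moment": the same for the moment, N m; "finger_gap": finger opening in mm.
Only numpy, scipy, OpenCV 4.12 (cv2) and the standard library are available. Lean on these libraries where they do the work, as an engineer would, in place of code of your own. Each camera call takes 0.05 s, during which the arm holds its last target.

### The job

Put the drill's battery pack into the well of the charger, ridge towards the latch, and press it straight down until you feel the latch snap over the ridge and it stays down by itself; do not force it against the bottom. Then let go of it and press the round start switch until it snaps over and stays in. Leave everything else on the bench where it is.

Things in the scene. Friction and masses are not known exactly. Their poses are not given: they have to be found in the camera images.
- pack_grip (a point): Battery pack of a cordless drill: black, upright on the bench, 0.17-0.28 kg. The point is the centre of its head (the part to hold), a block 46 (x) x 50 (y) x 48 (z) mm with flat faces: grip it across the y faces (50 mm). Below the head is the stem, 34 (x) x 44 (y) x 44 (z) mm, its lowest 4 mm narrower by 2 mm a side; it ends 68 mm below the point. z is up.
- pack_ridge (a point): Catch ridge on the +x face of the pack's head: 18 mm wide (y), standing out 5 mm, flat on top, sloped at 45 degrees below. The point is the middle of its upper outer edge, 28 mm from the pack's axis and 14 mm below pack_grip. Axes as the pack: x points outwards from the ridge.
- charger: Grey bench charger, fixed, 96 (x) x 194 (y) mm. Origin on the bench under its middle; x points to its back, y to its left, z up. Left half: block 50 mm high with the well; right half: console 36 mm high with the start switch; behind the well the latch housing, 37 mm wide, up to 83 mm high. Press with no more than 20 N: contact forces over 35 N break it.
- well (a point): Centre of the well's mouth, level with the block's top, 50 mm above the bench. Axes as the charger. The well is rectangular, 36 (x) x 46 (y) mm, with a 3 mm chamfer round its mouth. The pack goes in with its ridge on the latch's side, so pack x along charger x.
- latch (a point): Mid-setting place of the tip of the spring latch's steel nose, behind (+x of) the well's middle, 70 mm above the bench. The nose is 20 mm wide, flat below, sloped at 45 degrees above, and springs back in x. Pressing the pack down meets a peak of 10 to 16 N as the ridge forces the nose back, then 4 to 9 N once it has snapped over the ridge.
- plate (a point): Mid-setting place of the sprung contact plate in the well (5 to 9 N up). It and the latch sit on a carriage set by hand in height for other makes of pack: up to 6 mm higher or lower than read here, differently each time. At mid setting the latch clicks with pack_grip 84 mm above the bench, a stiff stop starts 1.5 mm lower, and an unlatched pack rises to 104 mm.
- switch_top (a point): Centre of the top face of the start switch, a black round push button 25 mm across on the console; its top is 12 mm above the console and 48 mm above the bench when off. z is up; it is pressed straight down.
- start_switch (a joint): How far the start switch is pressed: 0 off (up), 0.005 m on. Over-centre: it resists with 5 to 9 N, gives way past half its travel and then stays down by itself at 5 to 6 mm, against a stop; above 11 N its cap yields up to 5 mm more.
- rivet_tin: Bystander, to be left alone: small red tin with a lid, 42x60x34 mm. Origin at the centre of its underside.
- tape_cream: Bystander, to be left alone: roll of cream tape lying flat, 87 mm across, 19 mm high. Origin at the centre of its underside.
- charger_brick: Bystander, to be left alone: black mains adapter brick with no well and no ridge, 50x95x30 mm. Origin at the centre of its underside.
- blue_case: Bystander, to be left alone: small blue case, 50x70x24 mm. Origin at the centre of its underside.
- jar_10: Bystander, to be left alone: screw jar with a white lid and dark contents, 50 mm across, 92 mm high. Origin at the centre of its underside.
- white_cap: Bystander, to be left alone: white screw cap, 36 mm across, 18 mm high. Origin at the centre of its underside.
- pencil: Bystander, to be left alone: short pencil, 88 mm long, 7 mm thick. Origin at the centre of its underside.
- tweezers: Bystander, to be left alone: steel tweezers, 132 mm long, 8 mm high. Origin at the centre of its underside.
- awl: Bystander, to be left alone: awl with a wooden handle, 135 mm long, 27 mm thick. Origin at the centre of its underside.
- marker: Bystander, to be left alone: red and black marker pen, 138 mm long, 18 mm thick. Origin at the centre of its underside.

How it is judged:
By the outcome, as a careful person would: the job done as asked, in the order asked, and still so for the second after the job is handed in, with the robot touching nothing.
It also fails if it takes over 64 s, if anything falls off the work surface, if the arm or the gripper's body presses on something with over 40 N, if the wrist force passes 120 N, or if a joint passes its speed limit or range.

## Working session

There is one attempt and no reset: what is moved stays moved. The work goes in short steps, Python scripts to look and compute and a tool call to move; the robot and the scene stay as the last step left them, time stands still between calls to the robot, and variables do not carry over. Pictures are saved under pics/ and viewed, and the job is handed in when it is done.

Besides the shell and the picture viewer there is one more tool, called after "Call:" in YAML: its name, and indented under it one key for each argument. apply_moves: Moves the arm, as the interface text tells. Its arguments: {"type":"object","properties":{"rotation":{"type":"array","items":{"type":"array","items":{"type":"number"}}},"linear":{"type":"array","items":{"type":"array","items":{"type":"number"}}},"jaw":{"type":"array","items":{"type":"number"}}},"required":["rotation","linear","jaw"]}

```bash
ls; mkdir -p pics; cat > h.py <<'E'
import numpy as np, cv2, pickle
from station import ctrl
def grab(n,tag):
    f=ctrl.grab_frame(n); pickle.dump(f,open(f'pics/{tag}.pkl','wb')); cv2.imwrite(f'pics/{tag}.png',f['image']); return f
def load(tag): return pickle.load(open(f'pics/{tag}.pkl','rb'))
def ray(f,u,v):
    R=np.array(f['R']);t=np.array(f['t']);c=-R.T@t
    d=R.T@np.array([(u-f['cx'])/f['fx'],(v-f['cy'])/f['fy'],1]);return c,d
def onz(f,u,v,z):
    c,d=ray(f,u,v);return c+d*(z-c[2])/d[2]
def proj(f,X):
    p=np.array(f['R'])@np.array(X,float)+np.array(f['t']);return np.array([f['fx']*p[0]/p[2]+f['cx'],f['fy']*p[1]/p[2]+f['cy']])
E
python3 - <<'E'
from h import *
for n in ['scene','side','wrist']:
    f=grab(n,n+'0'); print(n,-np.array(f['R']).T@np.array(f['t']),f['fx'],np.array(f['R'])[2])
print(ctrl.get_state(), ctrl.hold_point_z)
E
```

```text
pics
scene [ 179.75210437 -551.491442    514.07324605] 499.65257956271336 [ 0.4039479   0.81246339 -0.42039188]
side [ 193.74590682 -545.75577425  433.06074663] 529.845301524147 [ 0.40245713  0.83494281 -0.37536483]
wrist [164.95538096 503.29480778 373.42170407] 410.69319562468314 [ 0.24924901 -0.12408253 -0.96045742]
{'t': 0.15, 'joints': array([9.89196123e-01, 4.85844830e-02, 9.79303236e-02, 1.62197072e+00,
       2.11572814e-05, 1.44300388e+00]), 'dq': array([-9.81646135e-06, -2.38425853e-03,  5.92311024e-03, -2.02394909e-04,
        1.24367760e-03, -4.88215647e-04]), 'joint_torque': array([ 1.71860513e-03, -3.39258599e+01,  3.20423985e+01,  1.53668260e-02,
       -1.52570447e-04, -3.93141562e-06]), 'eef_pos': array([229.89610273, 471.46406333, 230.37029566]), 'orientation': array([ 0.35454679,  1.54200089, -0.35724792]), 'wrist_force': array([-0.13398194,  0.43156717,  0.2877367 ]), 'moment': array([ 0.02235487,  0.03673917, -0.01264615]), 'finger_gap': 85.32343980050511} 18.700000000000003
```

View pics/scene0.png

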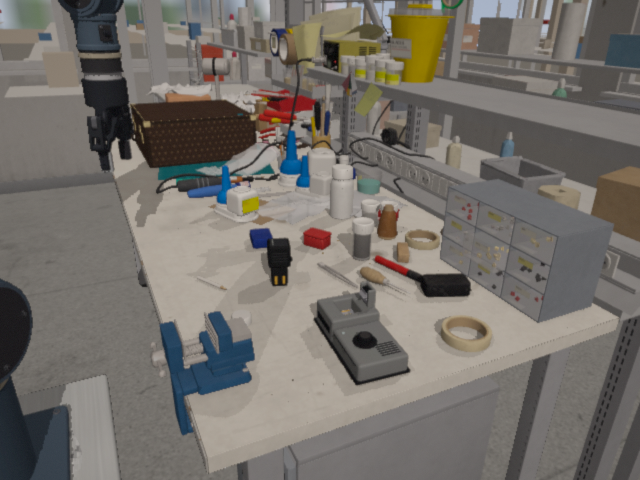

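View pics/side0.png

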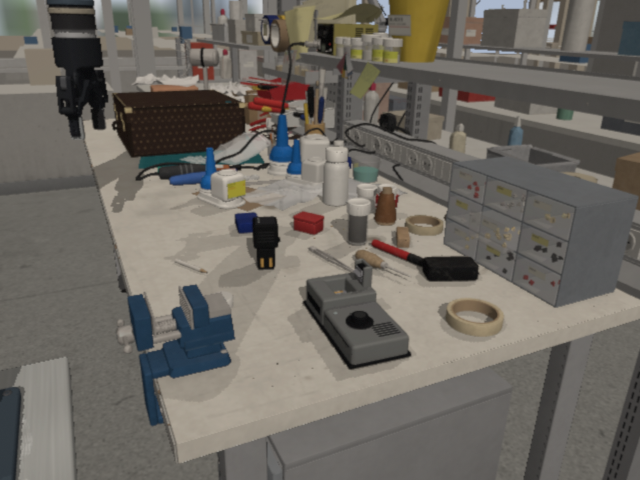

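View pics/wrist0.png

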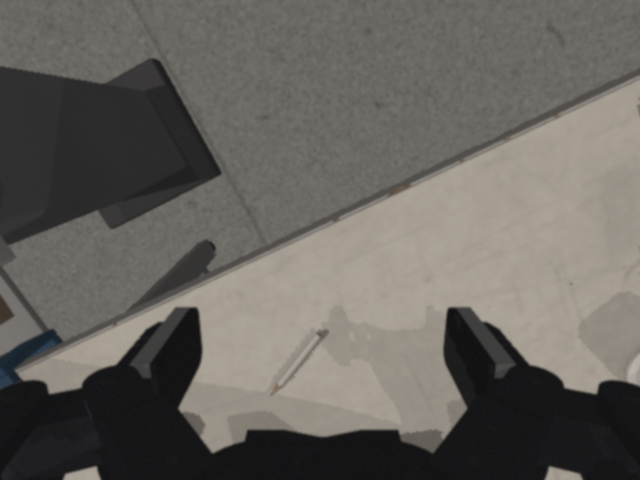

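```bash
python3 - <<'E'
from h import *
a=load('scene0');b=load('side0')
cs=[a['image'][210:390,230:450],b['image'][200:370,220:430]]
for i,c in enumerate(cs): cv2.imwrite(f'pics/z{i}.png',cv2.resize(c,None,fx=3.2,fy=3.2,interpolation=cv2.INTER_CUBIC))
print('pack base',onz(a,280,283,0),onz(b,265,267,0))
print('switch',onz(a,365,337,48),onz(b,358,318,48))
E
```

```text
pack base [500.70738409 319.02625968   0.        ] [498.82137259 315.72111323   0.        ]
switch [531.4154021   16.83526902  48.        ] [527.70632255  12.19887507  48.        ]
```

View pics/z0.png

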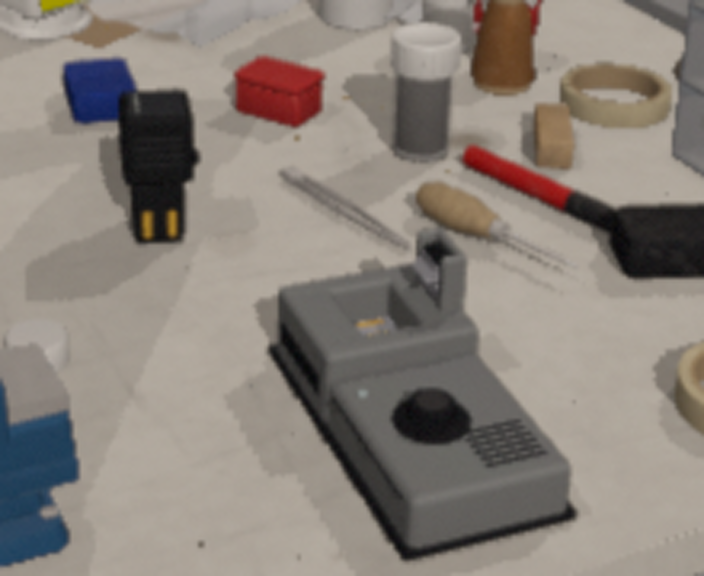

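View pics/z1.png

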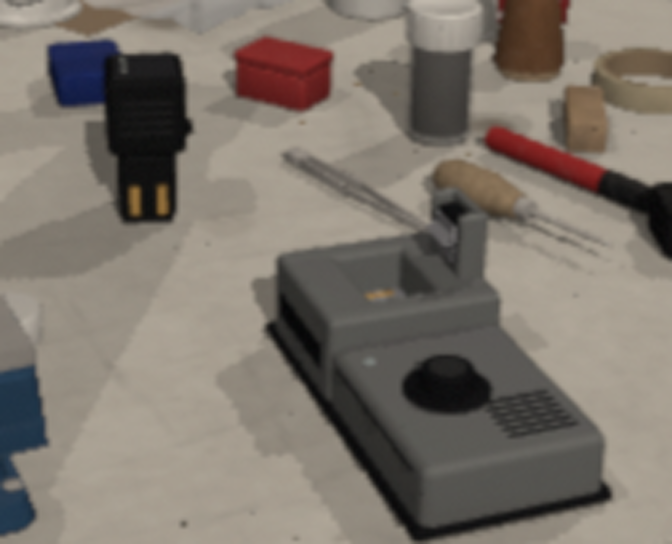

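```bash
cat >> h.py <<'E'
from scipy.spatial.transform import Rotation as Ro
def tgt(pos,yaw,tool=None):
    """target TCP pos mm, tool y axis yaw psi: tool x down; y=(−sin yaw, cos yaw,0)"""
    s=ctrl.get_state() if tool is None else tool
    R0=Ro.from_rotvec(s['orientation']); p0=np.array(s['eef_pos'])
    best=None
    for sg in (1,-1):
        y=sg*np.array([-np.sin(yaw),np.cos(yaw),0]); x=np.array([0,0,-1.]); z=np.cross(x,y)
        R1=Ro.from_matrix(np.c_[x,y,z]); rv=(R0.inv()*R1).as_rotvec()
        print('sg',sg,'lin',np.round(R0.inv().apply(np.array(pos)-p0)/1000,4),'rot',np.round(rv,4),'j6',s['joints'][5])
    return
E
python3 - <<'E'
from h import *
s=ctrl.get_state();print(Ro.from_rotvec(s['orientation']).as_matrix().round(3))
f=load('wrist0');print(proj(f,s['eef_pos']))
tgt([500,320,250],0)
E
```

```text
[[-0.001  0.438  0.899]
 [-0.002  0.899 -0.438]
 [-1.    -0.002 -0.   ]]
[322.81185897 316.98165686]
sg 1 lin [-0.0197 -0.0178  0.3092] rot [-0.4538 -0.0007  0.0017] j6 1.4430038804261123
sg -1 lin [-0.0197 -0.0178  0.3092] rot [2.6878e+00 2.4000e-03 9.0000e-04] j6 1.4430038804261123
```

Call:
apply_moves:
  rotation:
    - [-0.454, 0, 0]
    - [-0.454, 0, 0]
    - [-0.454, 0, 0]
    - [-0.454, 0, 0]
    - [-0.454, 0, 0]
    - [-0.454, 0, 0]
    - [-0.454, 0, 0]
    - [-0.454, 0, 0]
    - [-0.454, 0, 0]
    - [-0.454, 0, 0]
  linear:
    - [-0.02, -0.018, 0.309]
    - [-0.02, -0.018, 0.309]
    - [-0.02, -0.018, 0.309]
    - [-0.02, -0.018, 0.309]
    - [-0.02, -0.018, 0.309]
    - [-0.02, -0.018, 0.309]
    - [-0.02, -0.018, 0.309]
    - [-0.02, -0.018, 0.309]
    - [-0.02, -0.018, 0.309]
    - [-0.02, -0.018, 0.309]
  jaw: [0.085, 0.085, 0.085, 0.085, 0.085, 0.085, 0.085, 0.085, 0.085, 0.085]

```text
t: 0.98
eef_pos: [501.2, 318.8, 250.1]
orientation: [0.002, 1.573, -0.003]
wrist_force: [-0.5, 0.2, -0.8]
finger_gap: 84.9
```

```bash
python3 - <<'E'
from h import *
grab('wrist','w1');s=ctrl.get_state();print(s['t'],s['eef_pos'],Ro.from_rotvec(s['orientation']).as_matrix().round(3),s['joints'])
E
```

```text
1.0333 [500.03911194 319.70549979 250.48613529] [[-0.002  0.001  1.   ]
 [-0.     1.    -0.001]
 [-1.    -0.    -0.002]] [4.55586341e-01 2.39728256e-01 3.50549044e-01 1.68348702e+00
 5.86394588e-04 4.56914796e-01]
```

View pics/w1.png

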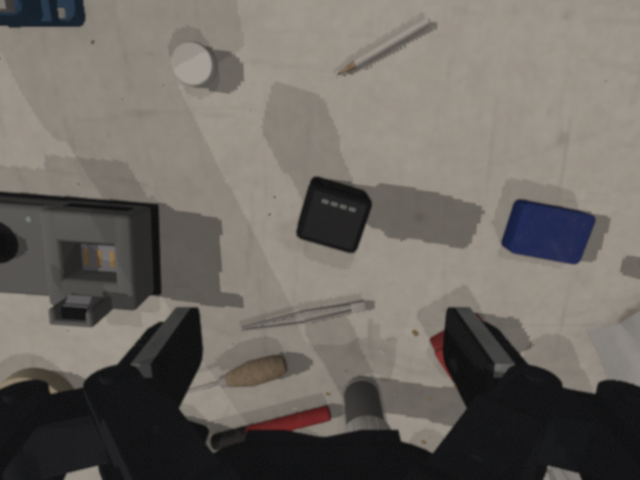

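```bash
python3 - <<'E'
from h import *
f=load('w1');im=f['image']
c=im[150:270,260:400].astype(float)
c=np.clip(c*2.5,0,255).astype(np.uint8)
cv2.imwrite('pics/z2.png',cv2.resize(c,None,fx=5,fy=5,interpolation=cv2.INTER_CUBIC))
c=im[170:340,0:240]
cv2.imwrite('pics/z3.png',cv2.resize(c,None,fx=3.3,fy=3.3,interpolation=cv2.INTER_CUBIC))
print(onz(f,336,212,92), -f['R'].T@f['t'])
E
```

```text
[494.45742262 329.49189309  92.        ] [429.25201424 319.83535503 393.4767199 ]
```

View pics/z2.png

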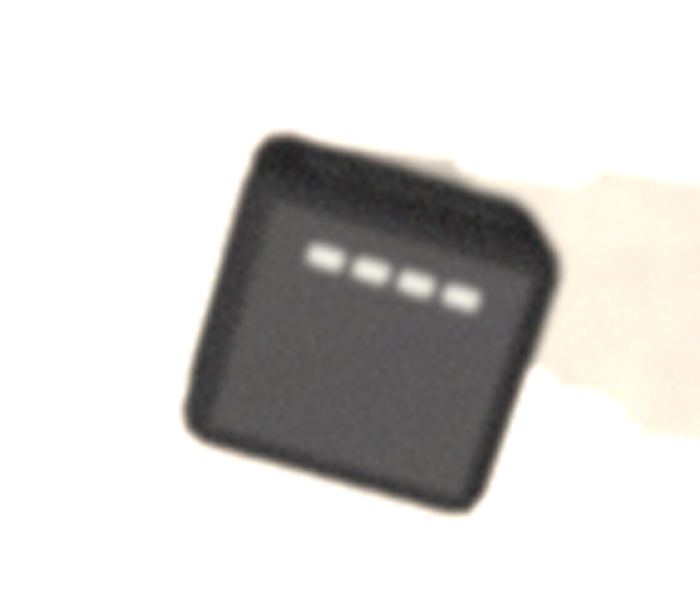

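View pics/z3.png

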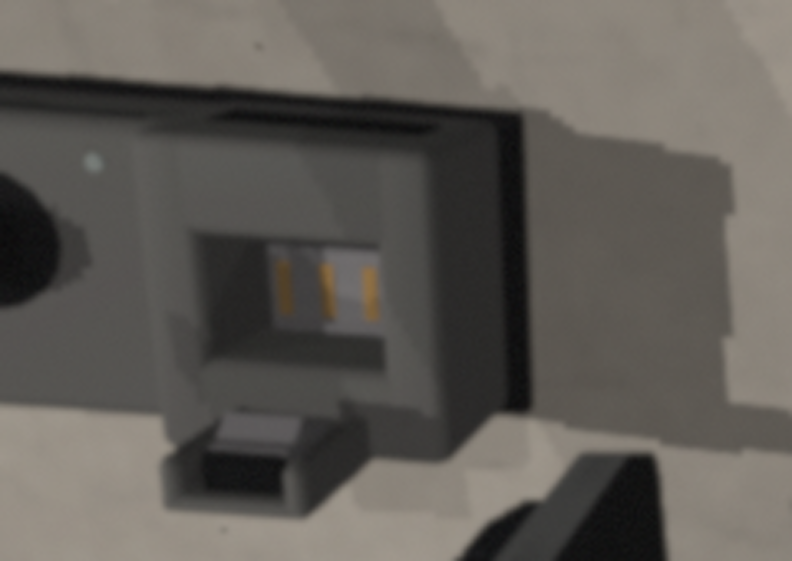

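```bash
cat >> h.py <<'E'
def rect(f,z,x0,x1,y0,y1,k=5):
    """world patch on plane z: out col=(y-y0)*k, row=(x-x0)*k"""
    P=np.array([[x0,y0],[x0,y1],[x1,y1],[x1,y0]],float)
    src=np.float32([proj(f,[p[0],p[1],z]) for p in P]); dst=np.float32([[(p[1]-y0)*k,(p[0]-x0)*k] for p in P])
    H=cv2.getPerspectiveTransform(src,dst); return cv2.warpPerspective(f['image'],H,(int((y1-y0)*k),int((x1-x0)*k)),flags=cv2.INTER_CUBIC)
E
python3 - <<'E'
from h import *
f=load('w1'); r=rect(f,92,450,540,280,380,6); g=r.max(2); cv2.imwrite('pics/r1.png',np.clip(r.astype(float)*2.5,0,255).astype(np.uint8))
print([int(g[300-0+d,300]) for d in range(-260,240,20)])
for lo in (24,28,32):
  m=((g>lo)&(g<90)).astype(np.uint8); m=cv2.morphologyEx(m,cv2.MORPH_CLOSE,np.ones((25,25)));m=cv2.morphologyEx(m,cv2.MORPH_OPEN,np.ones((31,31)))
  n,l,st,ce=cv2.connectedComponentsWithStats(m); i=l[int((495-450)*6),int((328-280)*6)]
  cnt=max(cv2.findContours((l==i).astype(np.uint8),0,2)[0],key=cv2.contourArea)
  (u,v),wh,an=cv2.minAreaRect(cnt); print(lo,450+v/6,280+u/6,np.array(wh)/6,an,st[i][4]/36)
E
```

```text
[135, 135, 134, 134, 112, 22, 19, 24, 35, 52, 56, 37, 37, 36, 36, 38, 37, 35, 37, 31, 76, 138, 137, 138, 138]
24 500.4444986979167 327.2513936360677 [50.4557546  43.16965739] 16.232351303100586 2040.638888888889
28 501.1038004557292 327.0594431559245 [50.4557546  41.79630025] 16.232351303100586 1957.861111111111
32 501.58710225423175 326.9187367757161 [50.4557546  40.78957621] 16.232351303100586 1920.5
```

View pics/r1.png

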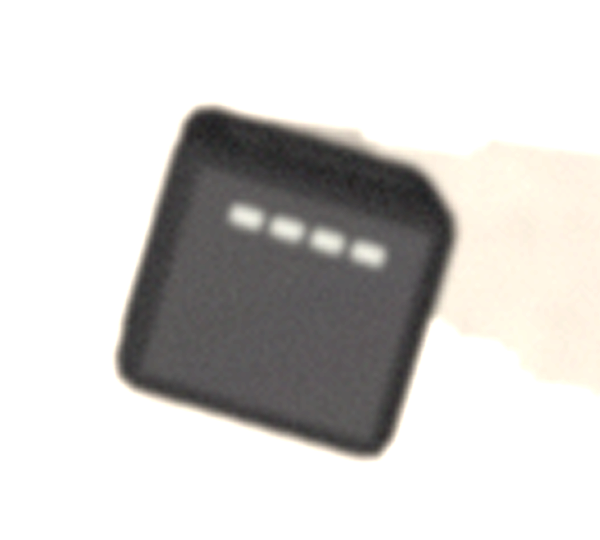

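Call:
apply_moves:
  rotation:
    - [0, 0, 0]
    - [0, 0, 0]
    - [0, 0, 0]
    - [0, 0, 0]
    - [0, 0, 0]
    - [0, 0, 0]
    - [0, 0, 0]
    - [0, 0, 0]
    - [0, 0, 0]
  linear:
    - [0, -0.27, 0.02]
    - [0, -0.27, 0.02]
    - [0, -0.27, 0.02]
    - [0, -0.27, 0.02]
    - [0, -0.27, 0.02]
    - [0, -0.27, 0.02]
    - [0, -0.27, 0.02]
    - [0, -0.27, 0.02]
    - [0, -0.27, 0.02]
  jaw: [0.085, 0.085, 0.085, 0.085, 0.085, 0.085, 0.085, 0.085, 0.085]

```text
t: 1.78
eef_pos: [519.3, 50.7, 251.4]
orientation: [0.001, 1.571, 0.0]
wrist_force: [0.1, -0.3, 0.8]
finger_gap: 85.0
```

```bash
python3 - <<'E'
from h import *
f=grab('wrist','w2');s=ctrl.get_state();print(s['t'],s['eef_pos'],s['orientation'],s['wrist_force'])
r=rect(f,50,430,600,-70,180,3.2);cv2.imwrite('pics/r2.png',r)
E
```

```text
1.8333 [519.35148306  51.50099902 251.42927534] [-1.49895491e-04  1.57096883e+00  1.74422908e-03] [ 0.06979653  0.23073912 -0.06457904]
```

View pics/w2.png

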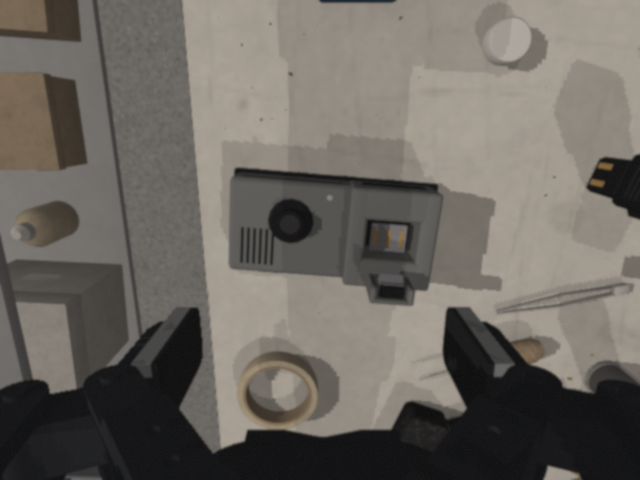

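View pics/r2.png

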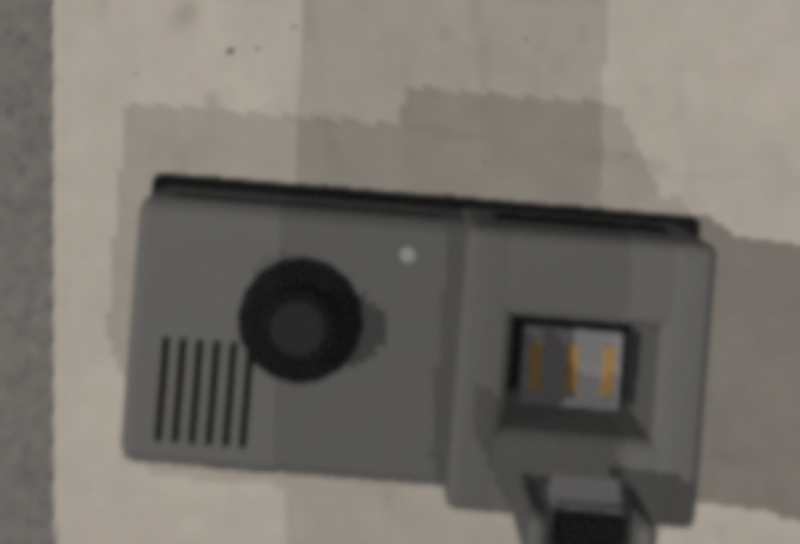

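```bash
python3 - <<'E'
from h import *
f=load('w2')
r=rect(f,50,500,600,70,160,8);r=np.clip(r.astype(float)*1.8,0,255).astype(np.uint8)
for i in range(0,100,10):
    cv2.putText(r,str(500+i),(0,i*8+4),0,.4,(0,255,255));cv2.line(r,(25,i*8),(32,i*8),(0,255,255))
for i in range(0,90,10):
    cv2.putText(r,str(70+i),(i*8-8,790),0,.4,(0,255,255));cv2.line(r,(i*8,770),(i*8,778),(0,255,255))
cv2.imwrite('pics/r3.png',cv2.resize(r,(540,600)))
r=rect(f,36,460,570,-50,90,5.5);r=np.clip(r.astype(float)*1.8,0,255).astype(np.uint8)
cv2.imwrite('pics/r4.png',r)
E
```

```text
(no output)
```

View pics/r3.png

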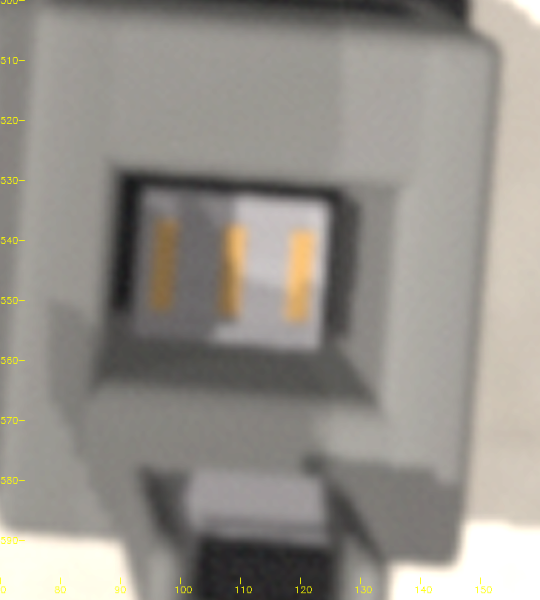

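View pics/r4.png

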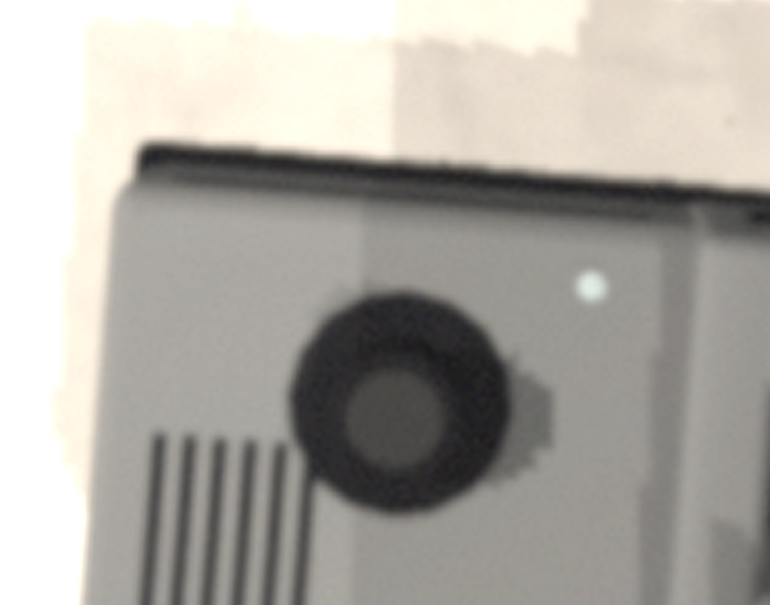

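```bash
python3 - <<'E'
from h import *
tgt([500,327.4,210],-0.28)
E
```

```text
sg 1 lin [ 0.0417  0.2759 -0.019 ] rot [ 0.2812 -0.0003 -0.001 ] j6 -0.03151920052166482
sg -1 lin [ 0.0417  0.2759 -0.019 ] rot [-2.8604e+00  1.4000e-03 -5.0000e-04] j6 -0.03151920052166482
```

Call:
apply_moves:
  rotation:
    - [0.28, 0, 0]
    - [0.28, 0, 0]
    - [0.28, 0, 0]
    - [0.28, 0, 0]
    - [0.28, 0, 0]
    - [0.28, 0, 0]
    - [0.28, 0, 0]
    - [0.28, 0, 0]
    - [0.28, 0, 0]
    - [0.28, 0, 0]
  linear:
    - [0.042, 0.276, -0.019]
    - [0.042, 0.276, -0.019]
    - [0.042, 0.276, -0.019]
    - [0.042, 0.276, -0.019]
    - [0.042, 0.276, -0.019]
    - [0.042, 0.276, -0.019]
    - [0.042, 0.276, -0.019]
    - [0.042, 0.276, -0.019]
    - [0.042, 0.276, -0.019]
    - [0.042, 0.276, -0.019]
  jaw: [0.085, 0.085, 0.085, 0.085, 0.085, 0.085, 0.085, 0.085, 0.085, 0.085]

```text
t: 2.67
eef_pos: [499.6, 327.6, 209.2]
orientation: [0.216, 1.56, -0.218]
wrist_force: [0.7, -0.1, 0.7]
finger_gap: 85.0
```

```bash
python3 - <<'E'
from h import *
f=grab('wrist','w3');s=ctrl.get_state();print(s['t'],s['eef_pos'],s['orientation'],s['wrist_force'])
# rectify in pack-aligned frame: row along tool z, col along tool y, about nominal centre
c0=np.array([500,327.4]);ex=np.array([np.cos(.28),-np.sin(.28)]);ey=np.array([np.sin(.28),np.cos(.28)])
k=8
for z,n in((92,'r5'),):
  P=[(-45,-45),(-45,45),(45,45),(45,-45)]
  src=np.float32([proj(f,[*(c0+a*ex+b*ey),z]) for a,b in P]);dst=np.float32([[(b+45)*k,(a+45)*k] for a,b in P])
  r=cv2.warpPerspective(f['image'],cv2.getPerspectiveTransform(src,dst),(90*k,90*k),flags=cv2.INTER_CUBIC)
  r=np.clip(r.astype(float)*2.5,0,255).astype(np.uint8)
  for i in range(-40,41,10):
    cv2.line(r,((i+45)*k,0),((i+45)*k,10 if i else 720),(0,0,255));cv2.line(r,(0,(i+45)*k),(10 if i else 720,(i+45)*k),(0,0,255))
  cv2.rectangle(r,((45-25)*k,(45-23)*k),((45+25)*k,(45+23)*k),(0,255,0))
  cv2.imwrite(f'pics/{n}.png',cv2.resize(r,(600,600)))
E
```

```text
2.7167 [500.28148991 326.69447111 209.63504529] [ 0.21815297  1.5595529  -0.21861694] [ 0.74191167 -0.90527773 -0.03735362]
```

View pics/r5.png

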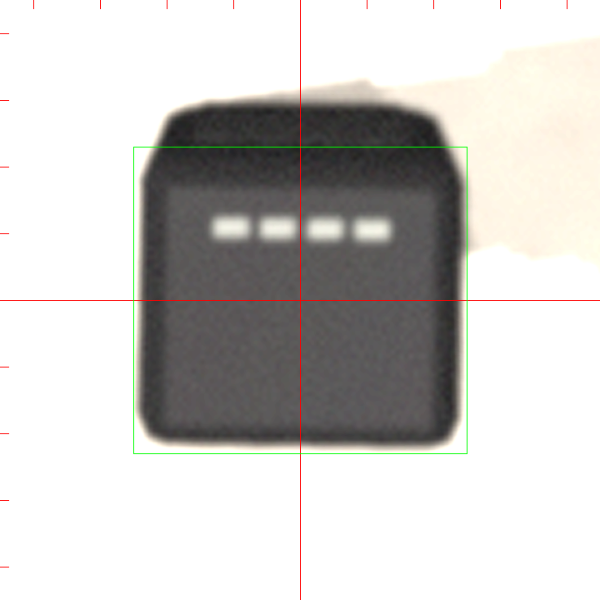

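View pics/w3.png

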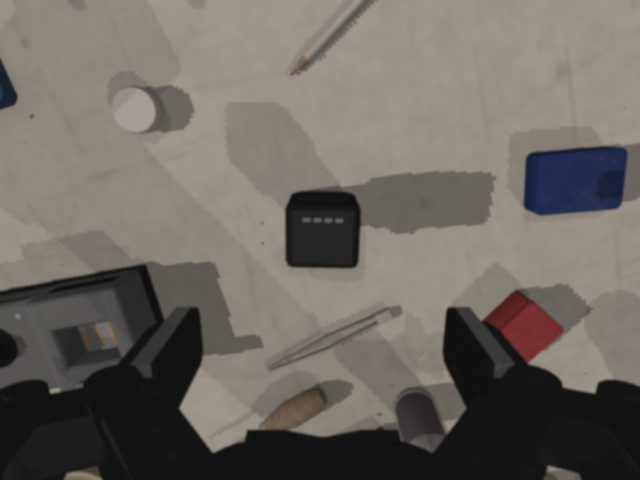

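Call:
apply_moves:
  rotation:
    - [0.01, 0, 0]
    - [0.01, 0, 0]
    - [0.01, 0, 0]
    - [0.01, 0, 0]
    - [0.01, 0, 0]
    - [0.01, 0, 0]
    - [0.01, 0, 0]
    - [0.01, 0, 0]
  linear:
    - [0.035, 0, 0]
    - [0.07, 0, 0]
    - [0.1, 0, 0]
    - [0.12, 0, 0]
    - [0.14, 0, 0]
    - [0.15, 0, 0]
    - [0.16, 0, 0]
    - [0.16, 0, 0]
  jaw: [0.085, 0.085, 0.085, 0.085, 0.085, 0.085, 0.085, 0.085]

```text
t: 3.38
eef_pos: [500.2, 324.9, 47.8]
orientation: [0.227, 1.561, -0.23]
wrist_force: [-0.4, -0.4, -0.8]
finger_gap: 85.0
```

Call:
apply_moves:
  rotation:
    - [0, 0, 0]
    - [0, 0, 0]
    - [0, 0, 0]
    - [0, 0, 0]
    - [0, 0, 0]
    - [0, 0, 0]
    - [0, 0, 0]
    - [0, 0, 0]
    - [0, 0, 0]
    - [0, 0, 0]
  linear:
    - [0, 0, 0]
    - [0, 0, 0]
    - [0, 0, 0]
    - [0, 0, 0]
    - [0, 0, 0]
    - [0, 0, 0]
    - [0, 0, 0]
    - [0, 0, 0]
    - [0, 0, 0]
    - [0, 0, 0]
  jaw: [0.06, 0.05, 0.045, 0.04, 0.04, 0.04, 0.04, 0.04, 0.04, 0.04]

```text
t: 4.22
eef_pos: [502.4, 327.0, 51.5]
orientation: [0.229, 1.555, -0.226]
wrist_force: [0.2, 1.1, 6.1]
finger_gap: 49.2
```

```bash
python3 - <<'E'
from h import *
f=grab('wrist','w4');s=ctrl.get_state();print(s['t'],s['eef_pos'],s['orientation'],s['wrist_force'],s['moment'],s['finger_gap'])
E
```

```text
4.2667 [502.46711538 326.97562909  51.46710281] [ 0.22897573  1.55538255 -0.22551939] [0.8317097  0.76353717 5.63107119] [-0.09794329 -0.05024438 -0.05427921] 49.456229341405056
```

View pics/w4.png

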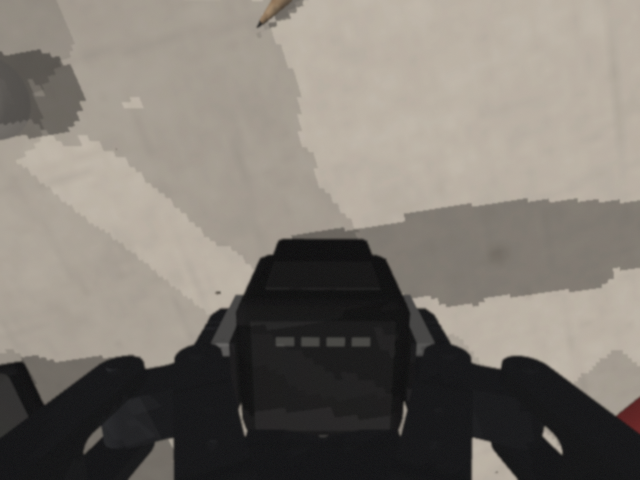

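Call:
apply_moves:
  rotation:
    - [0, 0, 0]
    - [0, 0, 0]
    - [0, 0, 0]
    - [0, 0, 0]
    - [0, 0, 0]
    - [0, 0, 0]
    - [0, 0, 0]
    - [0, 0, 0]
    - [0, 0, 0]
    - [0, 0, 0]
  linear:
    - [-0.01, 0, 0]
    - [-0.03, 0, 0]
    - [-0.06, 0, 0]
    - [-0.09, 0, 0]
    - [-0.12, 0, 0]
    - [-0.14, 0, 0]
    - [-0.15, 0, 0]
    - [-0.15, 0, 0]
    - [-0.15, 0, 0]
    - [-0.15, 0, 0]
  jaw: [0.04, 0.04, 0.04, 0.04, 0.04, 0.04, 0.04, 0.04, 0.04, 0.04]

```text
t: 5.1
eef_pos: [499.8, 325.7, 196.6]
orientation: [0.225, 1.563, -0.23]
wrist_force: [-0.1, -0.1, -3.0]
finger_gap: 49.1
```

```bash
python3 - <<'E'
from h import *
f=grab('wrist','w5');grab('scene','s5');s=ctrl.get_state();print(s['t'],s['eef_pos'],s['orientation'],s['wrist_force'],s['moment'],s['finger_gap'])
c=load('s5')['image'][60:310,170:420];cv2.imwrite('pics/z5.png',cv2.resize(c,(600,600)))
tgt([548.3,111.2,200],-0.073)
E
```

```text
5.2 [499.7201323  325.5583479  196.38474933] [ 0.22527176  1.56302267 -0.22993896] [ 0.3792438   0.26991936 -2.05386893] [ 0.03665659  0.01836932 -0.03628377] 49.81017159271845
sg 1 lin [-0.0033 -0.1915  0.1078] rot [-0.2168 -0.0041  0.0031] j6 0.7548272105155501
sg -1 lin [-0.0033 -0.1915  0.1078] rot [2.9248 0.0046 0.006 ] j6 0.7548272105155501
```

View pics/w5.png

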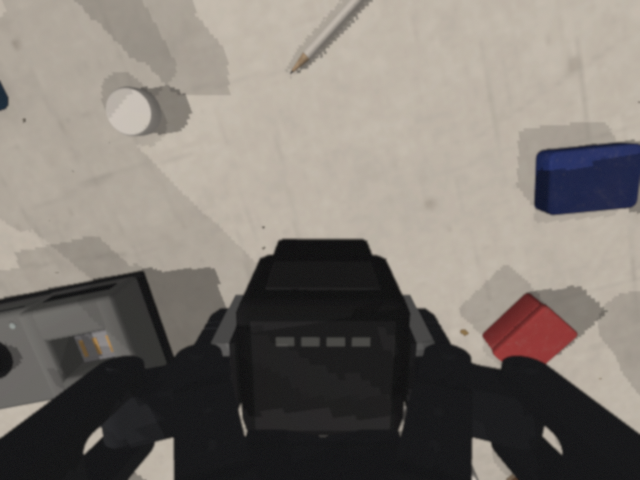

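View pics/z5.png

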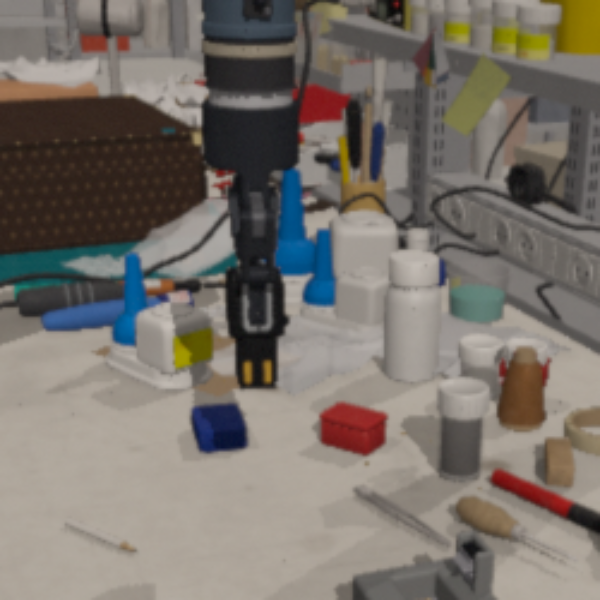

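```bash
python3 - <<'E'
from h import *
f=load('w5');s=ctrl.get_state();R=Ro.from_rotvec(s['orientation']).as_matrix();p=s['eef_pos']
print(R.round(4))
g=f['image'].max(2).astype(float)
def loc(u,v,z): return (R.T@(onz(f,u,v,z)-p)).round(2)
z=p[2]+40.5
for q in [(250,322),(395,322),(393,430),(255,430),(285,342),(360,342)]: print(q,loc(*q,z))
print('top rows',[int(x) for x in g[300:440:4,315:325].mean(1)])
print('cols',[int(x) for x in g[380:390,225:425:4].mean(0)])
# stem bottom at z= TCP-51.5
for q in [(281,241),(367,241),(268,262)]: print('stem',q,loc(*q,p[2]-51.5))
c=np.clip(f['image'][220:450,200:440].astype(float)*3,0,255).astype(np.uint8);cv2.imwrite('pics/z6.png',cv2.resize(c,None,fx=2.6,fy=2.6,interpolation=2))
E
```

```text
[[-0.0046  0.2858  0.9583]
 [-0.0023  0.9583 -0.2858]
 [-1.     -0.0035 -0.0037]]
(250, 322) [-40.36 -19.76 -18.62]
(395, 322) [-40.5   20.42 -18.73]
(393, 430) [-40.64  21.6   17.14]
(255, 430) [-40.49 -19.97  17.3 ]
(285, 342) [-40.42 -10.2  -12.43]
(360, 342) [-40.49  10.9  -12.5 ]
top rows [22, 23, 25, 26, 26, 28, 29, 28, 28, 33, 49, 49, 29, 29, 28, 28, 29, 34, 34, 34, 34, 34, 34, 34, 32, 31, 31, 35, 41, 42, 41, 41, 41, 29, 42]
cols [25, 25, 28, 25, 19, 20, 20, 25, 30, 30, 30, 30, 30, 29, 31, 30, 30, 33, 33, 34, 34, 34, 34, 34, 35, 34, 34, 34, 35, 34, 35, 35, 34, 35, 34, 34, 34, 30, 30, 28, 29, 28, 20, 18, 19, 20, 25, 25, 26, 26]
stem (281, 241) [ 51.63 -20.17 -15.  ]
stem (367, 241) [ 51.48  22.37 -15.08]
stem (268, 262) [ 51.61 -27.    -4.  ]
```

View pics/z6.png

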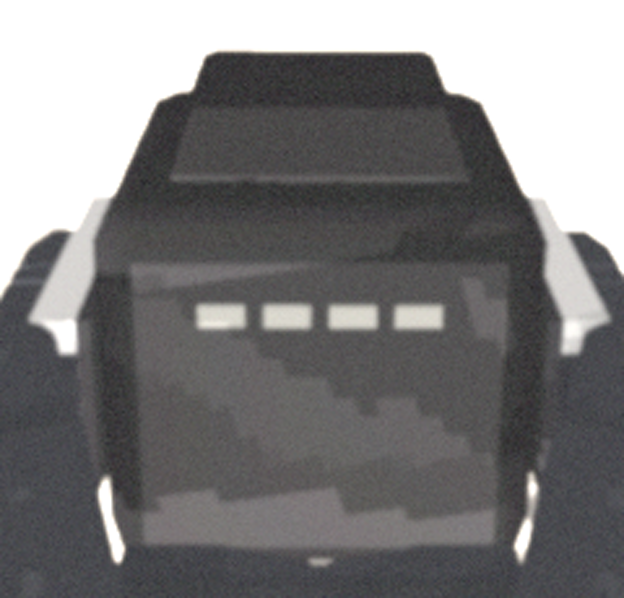

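Call:
apply_moves:
  rotation:
    - [-0.217, -0.002, 0.003]
    - [-0.217, -0.002, 0.003]
    - [-0.217, -0.002, 0.003]
    - [-0.217, -0.002, 0.003]
    - [-0.217, -0.002, 0.003]
    - [-0.217, -0.002, 0.003]
    - [-0.217, -0.002, 0.003]
    - [-0.217, -0.002, 0.003]
    - [-0.217, -0.002, 0.003]
    - [-0.217, -0.002, 0.003]
  linear:
    - [0, -0.03, 0.015]
    - [0, -0.06, 0.032]
    - [0, -0.09, 0.05]
    - [0, -0.12, 0.066]
    - [0, -0.145, 0.08]
    - [0, -0.165, 0.092]
    - [0, -0.18, 0.1]
    - [0, -0.1915, 0.108]
    - [0, -0.1915, 0.108]
    - [0, -0.1915, 0.108]
  jaw: [0.04, 0.04, 0.04, 0.04, 0.04, 0.04, 0.04, 0.04, 0.04, 0.04]

```text
t: 6.03
eef_pos: [549.4, 111.5, 198.2]
orientation: [0.061, 1.57, -0.056]
wrist_force: [-0.5, 1.2, -2.8]
finger_gap: 49.9
```

```bash
python3 - <<'E'
from h import *
grab('wrist','w7');s=ctrl.get_state();print(s['t'],s['eef_pos'],s['orientation'],s['wrist_force'],s['moment'],s['finger_gap'])
tgt([548.3,111.2,120],-0.073)
E
```

```text
6.0833 [549.29552685 112.2109062  198.46432928] [ 0.05983121  1.56938745 -0.05457302] [-0.60890074  0.01768839 -2.93586857] [0.01110356 0.0151703  0.01966972] 49.539179157571056
sg 1 lin [ 0.0785 -0.0013 -0.001 ] rot [ 0.0002  0.0005 -0.0034] j6 0.15289855797286317
sg -1 lin [ 0.0785 -0.0013 -0.001 ] rot [-3.1414e+00  5.3000e-03  8.0000e-04] j6 0.15289855797286317
```

View pics/w7.png

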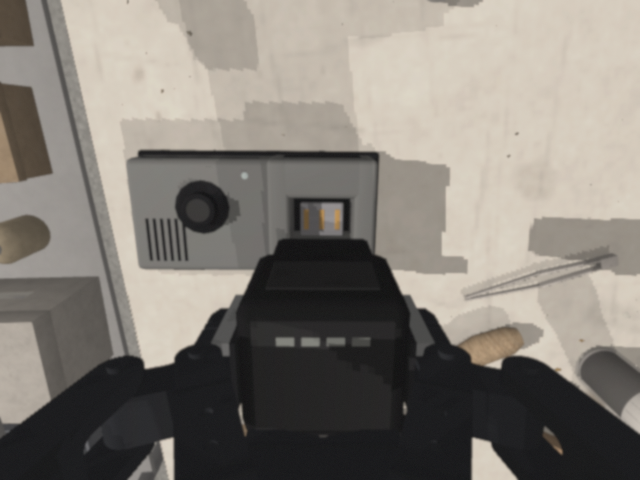

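```bash
python3 - <<'E'
from h import *
f=load('w7');s=ctrl.get_state();R=Ro.from_rotvec(s['orientation']).as_matrix();p=s['eef_pos']
def loc(u,v,z): return (R.T@(onz(f,u,v,z)-p)).round(2)
c=np.clip(f['image'][140:290,250:400].astype(float)*1.6,0,255).astype(np.uint8);cv2.imwrite('pics/z7.png',cv2.resize(c,None,fx=4,fy=4,interpolation=2))
for u in (286,290,352,358): print(u,loc(u,197,50))
E
```

```text
286 [148.37 -26.33 -19.61]
290 [148.38 -23.47 -19.6 ]
352 [148.53  20.99 -19.56]
358 [148.54  25.29 -19.56]
```

View pics/z7.png

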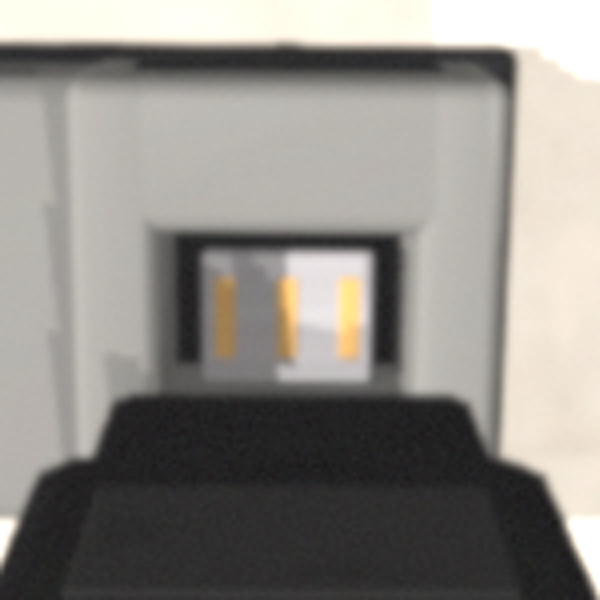

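Call:
apply_moves:
  rotation:
    - [0, 0, 0]
    - [0, 0, 0]
    - [0, 0, 0]
    - [0, 0, 0]
    - [0, 0, 0]
    - [0, 0, 0]
  linear:
    - [0.03, -0.001, 0]
    - [0.06, -0.001, 0]
    - [0.078, -0.001, 0]
    - [0.085, -0.001, 0]
    - [0.088, -0.001, 0]
    - [0.088, -0.001, 0]
  jaw: [0.04, 0.04, 0.04, 0.04, 0.04, 0.04]

```text
t: 6.58
eef_pos: [549.6, 111.9, 111.1]
orientation: [0.058, 1.568, -0.054]
wrist_force: [1.2, 0.0, -1.9]
finger_gap: 49.4
```

```bash
python3 - <<'E'
from h import *
grab('scene','s8');grab('side','d8');s=ctrl.get_state();print(s['t'],s['eef_pos'],s['orientation'],s['wrist_force'],s['moment'],s['finger_gap'])
a=load('s8')['image'][220:390,290:430];b=load('d8')['image'][200:370,290:430]
cv2.imwrite('pics/z8.png',cv2.resize(np.hstack([a,b]),None,fx=2.8,fy=2.8,interpolation=2))
E
```

```text
6.6833 [551.01723825 111.63081377 113.10995933] [ 0.05900119  1.56466655 -0.05412407] [-0.19128495 -0.74375807 -2.26588599] [-0.0280268  -0.05150658  0.02808224] 49.694612097766836
```

View pics/z8.png

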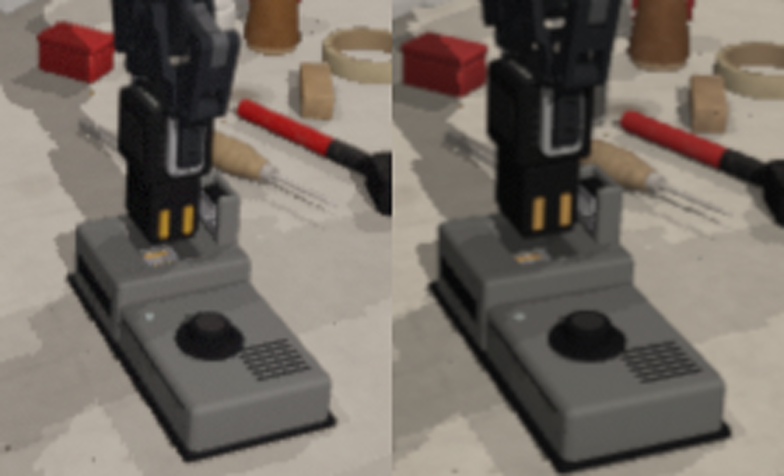

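Call:
apply_moves:
  rotation:
    - [0, 0, 0]
    - [0, 0, 0]
    - [0, 0, 0]
    - [0, 0, 0]
    - [0, 0, 0]
    - [0, 0, 0]
  linear:
    - [0.004, 0, -0.0005]
    - [0.008, 0, -0.0005]
    - [0.012, 0, -0.0005]
    - [0.016, 0, -0.0005]
    - [0.016, 0, -0.0005]
    - [0.016, 0, -0.0005]
  jaw: [0.04, 0.04, 0.04, 0.04, 0.04, 0.04]

```text
t: 7.18
eef_pos: [549.1, 111.1, 94.8]
orientation: [0.059, 1.569, -0.055]
wrist_force: [-0.3, -0.0, -2.9]
finger_gap: 49.3
```

```bash
python3 - <<'E'
from h import *
grab('scene','s9');grab('side','d9');s=ctrl.get_state();print(s['t'],s['eef_pos'],s['orientation'],s['wrist_force'],s['moment'],s['finger_gap'])
a=load('s9')['image'][220:390,290:430];b=load('d9')['image'][200:370,290:430]
cv2.imwrite('pics/z9.png',cv2.resize(np.hstack([a,b]),None,fx=2.8,fy=2.8,interpolation=2))
E
```

```text
7.2833 [549.36976052 111.11286414  95.27601696] [ 0.05934399  1.56786186 -0.05509229] [-0.14813247 -0.09111904 -2.48470573] [-0.01162657 -0.01680491 -0.04465656] 49.196667047860856
```

View pics/z9.png

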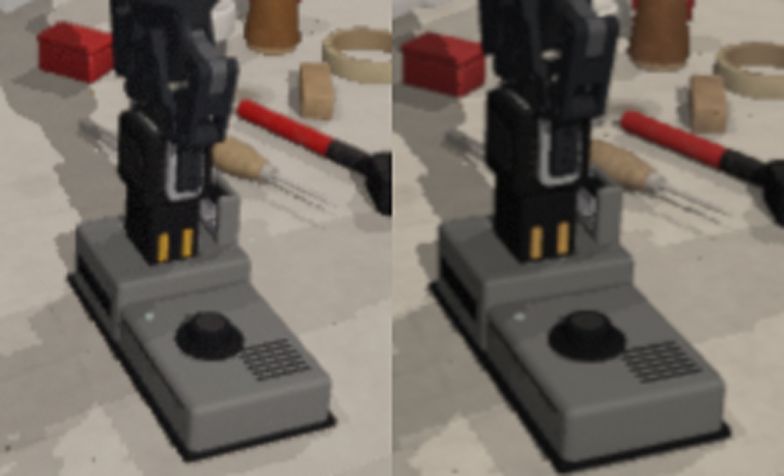

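Call:
apply_moves:
  rotation:
    - [0, 0, 0]
    - [0, 0, 0]
    - [0, 0, 0]
    - [0, 0, 0]
  linear:
    - [0.002, 0, 0]
    - [0.004, 0, 0]
    - [0.006, 0, 0]
    - [0.006, 0, 0]
  jaw: [0.04, 0.04, 0.04, 0.04]

```text
t: 7.62
eef_pos: [549.0, 111.1, 88.6]
orientation: [0.059, 1.569, -0.055]
wrist_force: [0.5, -0.0, -2.5]
finger_gap: 49.3
```

Call:
apply_moves:
  rotation:
    - [0, 0, 0]
    - [0, 0, 0]
    - [0, 0, 0]
    - [0, 0, 0]
  linear:
    - [0.002, 0, 0]
    - [0.004, 0, 0]
    - [0.004, 0, 0]
    - [0.004, 0, 0]
  jaw: [0.04, 0.04, 0.04, 0.04]

```text
t: 7.95
eef_pos: [549.3, 111.2, 85.0]
orientation: [0.059, 1.568, -0.055]
wrist_force: [-0.3, 0.4, -3.4]
finger_gap: 49.5
```

Call:
apply_moves:
  rotation:
    - [0, 0, 0]
    - [0, 0, 0]
    - [0, 0, 0]
    - [0, 0, 0]
  linear:
    - [0.002, 0, 0]
    - [0.004, 0, 0]
    - [0.004, 0, 0]
    - [0.004, 0, 0]
  jaw: [0.04, 0.04, 0.04, 0.04]

```text
t: 8.28
eef_pos: [549.9, 111.2, 82.4]
orientation: [0.059, 1.566, -0.055]
wrist_force: [-0.8, -0.6, 3.0]
finger_gap: 49.0
```

Call:
apply_moves:
  rotation:
    - [0, 0, 0]
    - [0, 0, 0]
    - [0, 0, 0]
    - [0, 0, 0]
  linear:
    - [0.002, 0, 0]
    - [0.004, 0, 0]
    - [0.004, 0, 0]
    - [0.004, 0, 0]
  jaw: [0.04, 0.04, 0.04, 0.04]

```text
t: 8.62
eef_pos: [550.1, 111.2, 77.7]
orientation: [0.059, 1.566, -0.055]
wrist_force: [0.9, -0.2, 2.8]
finger_gap: 49.6
```

Call:
apply_moves:
  rotation:
    - [0, 0, 0]
    - [0, 0, 0]
    - [0, 0, 0]
    - [0, 0, 0]
  linear:
    - [0.002, 0, 0]
    - [0.004, 0, 0]
    - [0.004, 0, 0]
    - [0.004, 0, 0]
  jaw: [0.04, 0.04, 0.04, 0.04]

```text
t: 8.95
eef_pos: [550.0, 111.2, 73.4]
orientation: [0.059, 1.567, -0.055]
wrist_force: [0.9, -0.2, 4.3]
finger_gap: 49.3
```

Call:
apply_moves:
  rotation:
    - [0, 0, 0]
    - [0, 0, 0]
    - [0, 0, 0]
  linear:
    - [0.001, 0, 0]
    - [0.002, 0, 0]
    - [0.002, 0, 0]
  jaw: [0.04, 0.04, 0.04]

```text
t: 9.2
eef_pos: [550.0, 111.2, 71.4]
orientation: [0.059, 1.567, -0.055]
wrist_force: [1.3, 0.6, 3.9]
finger_gap: 49.5
```

Call:
apply_moves:
  rotation:
    - [0, 0, 0]
    - [0, 0, 0]
    - [0, 0, 0]
  linear:
    - [0.001, 0, 0]
    - [0.002, 0, 0]
    - [0.002, 0, 0]
  jaw: [0.04, 0.04, 0.04]

```text
t: 9.45
eef_pos: [550.0, 111.2, 69.3]
orientation: [0.059, 1.567, -0.055]
wrist_force: [1.5, 0.5, 4.4]
finger_gap: 49.2
```

Call:
apply_moves:
  rotation:
    - [0, 0, 0]
    - [0, 0, 0]
    - [0, 0, 0]
  linear:
    - [0.001, 0, 0]
    - [0.002, 0, 0]
    - [0.002, 0, 0]
  jaw: [0.04, 0.04, 0.04]

```text
t: 9.7
eef_pos: [549.7, 111.3, 67.7]
orientation: [0.059, 1.567, -0.055]
wrist_force: [0.5, 0.8, 5.3]
finger_gap: 49.5
```

Call:
apply_moves:
  rotation:
    - [0, 0, 0]
    - [0, 0, 0]
    - [0, 0, 0]
  linear:
    - [0.001, 0, 0]
    - [0.001, 0, 0]
    - [0.001, 0, 0]
  jaw: [0.04, 0.04, 0.04]

```text
t: 9.95
eef_pos: [549.5, 111.3, 67.1]
orientation: [0.059, 1.567, -0.055]
wrist_force: [-1.2, -0.3, 7.5]
finger_gap: 49.6
```

Call:
apply_moves:
  rotation:
    - [0, 0, 0]
    - [0, 0, 0]
    - [0, 0, 0]
  linear:
    - [0.001, 0, 0]
    - [0.001, 0, 0]
    - [0.001, 0, 0]
  jaw: [0.04, 0.04, 0.04]

```text
t: 10.2
eef_pos: [549.5, 111.3, 66.3]
orientation: [0.059, 1.567, -0.055]
wrist_force: [-1.2, -0.2, 8.9]
finger_gap: 49.5
```

Call:
apply_moves:
  rotation:
    - [0, 0, 0]
    - [0, 0, 0]
    - [0, 0, 0]
  linear:
    - [0.001, 0, 0]
    - [0.001, 0, 0]
    - [0.001, 0, 0]
  jaw: [0.04, 0.04, 0.04]

```text
t: 10.45
eef_pos: [549.5, 111.3, 65.6]
orientation: [0.059, 1.567, -0.055]
wrist_force: [-1.5, -0.3, 9.1]
finger_gap: 49.8
```

Call:
apply_moves:
  rotation:
    - [0, 0, 0]
    - [0, 0, 0]
    - [0, 0, 0]
  linear:
    - [0.001, 0, 0]
    - [0.001, 0, 0]
    - [0.001, 0, 0]
  jaw: [0.04, 0.04, 0.04]

```text
t: 10.7
eef_pos: [549.5, 111.3, 64.8]
orientation: [0.059, 1.567, -0.055]
wrist_force: [-1.8, -1.0, 10.7]
finger_gap: 49.1
```

Call:
apply_moves:
  rotation:
    - [0, 0, 0]
    - [0, 0, 0]
    - [0, 0, 0]
  linear:
    - [0.001, 0, 0]
    - [0.001, 0, 0]
    - [0.001, 0, 0]
  jaw: [0.04, 0.04, 0.04]

```text
t: 10.95
eef_pos: [549.1, 111.3, 62.5]
orientation: [0.059, 1.568, -0.055]
wrist_force: [-0.4, -0.3, 5.6]
finger_gap: 49.2
```

Call:
apply_moves:
  rotation:
    - [0, 0, 0]
    - [0, 0, 0]
    - [0, 0, 0]
  linear:
    - [0.0005, 0, 0]
    - [0.0005, 0, 0]
    - [0.0005, 0, 0]
  jaw: [0.04, 0.04, 0.04]

```text
t: 11.2
eef_pos: [549.1, 111.3, 61.9]
orientation: [0.059, 1.568, -0.055]
wrist_force: [-0.3, -0.8, 6.3]
finger_gap: 49.4
```

Call:
apply_moves:
  rotation:
    - [0, 0, 0]
    - [0, 0, 0]
    - [0, 0, 0]
    - [0, 0, 0]
  linear:
    - [-0.001, 0, 0]
    - [-0.002, 0, 0]
    - [-0.0025, 0, 0]
    - [-0.0025, 0, 0]
  jaw: [0.04, 0.04, 0.04, 0.04]

```text
t: 11.53
eef_pos: [549.0, 111.3, 63.0]
orientation: [0.059, 1.569, -0.055]
wrist_force: [1.9, 1.4, -1.7]
finger_gap: 49.5
```

Call:
apply_moves:
  rotation:
    - [0, 0, 0]
    - [0, 0, 0]
    - [0, 0, 0]
    - [0, 0, 0]
    - [0, 0, 0]
    - [0, 0, 0]
  linear:
    - [0, 0, 0]
    - [0, 0, 0]
    - [0, 0, 0]
    - [0, 0, 0]
    - [0, 0, 0]
    - [0, 0, 0]
  jaw: [0.055, 0.06, 0.07, 0.08, 0.085, 0.085]

```text
t: 12.03
eef_pos: [549.4, 111.2, 64.3]
orientation: [0.059, 1.568, -0.055]
wrist_force: [-0.1, -0.2, 0.4]
finger_gap: 85.1
```

Call:
apply_moves:
  rotation:
    - [0, 0, 0]
    - [0, 0, 0]
    - [0, 0, 0]
    - [0, 0, 0]
    - [0, 0, 0]
    - [0, 0, 0]
    - [0, 0, 0]
  linear:
    - [-0.01, 0, 0]
    - [-0.03, 0, 0]
    - [-0.06, 0, 0]
    - [-0.09, 0, 0]
    - [-0.12, 0, 0]
    - [-0.12, 0, 0]
    - [-0.12, 0, 0]
  jaw: [0.085, 0.085, 0.085, 0.085, 0.085, 0.085, 0.085]

```text
t: 12.62
eef_pos: [551.3, 111.1, 188.4]
orientation: [0.06, 1.561, -0.054]
wrist_force: [0.3, 0.2, -0.3]
finger_gap: 84.9
```

```bash
python3 - <<'E'
from h import *
grab('scene','s10');grab('side','d10');grab('wrist','w10');s=ctrl.get_state();print(s['t'],s['eef_pos'],s['orientation'],s['wrist_force'],s['finger_gap'])
a=load('s10')['image'][220:390,290:430];b=load('d10')['image'][200:370,290:430]
cv2.imwrite('pics/z10.png',cv2.resize(np.hstack([a,b]),None,fx=2.8,fy=2.8,interpolation=2))
tgt([533.2,22.6,180],-0.073)
E
```

```text
12.7667 [548.56868304 110.87258334 183.3754103 ] [ 0.05906807  1.56946881 -0.05523072] [-0.82939736  0.44359912 -0.3362094 ] 85.12067732661511
sg 1 lin [ 0.0032 -0.0892 -0.0089] rot [ 0.0002  0.0005 -0.0025] j6 0.15103722336545236
sg -1 lin [ 0.0032 -0.0892 -0.0089] rot [-3.1414e+00  3.9000e-03  8.0000e-04] j6 0.15103722336545236
```

View pics/z10.png

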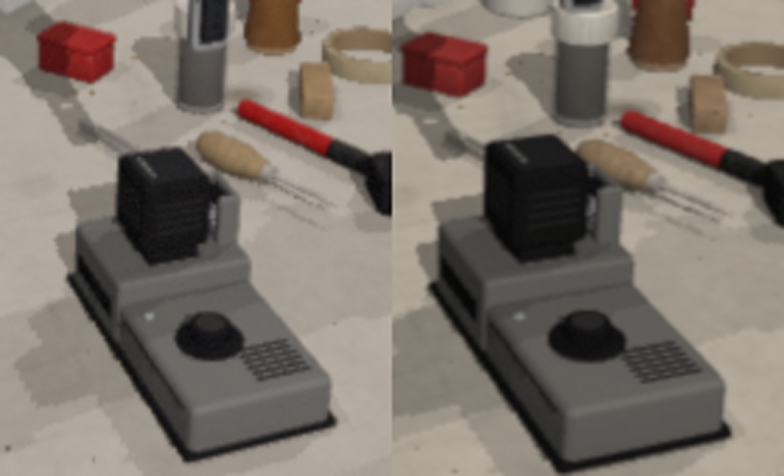

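View pics/w10.png

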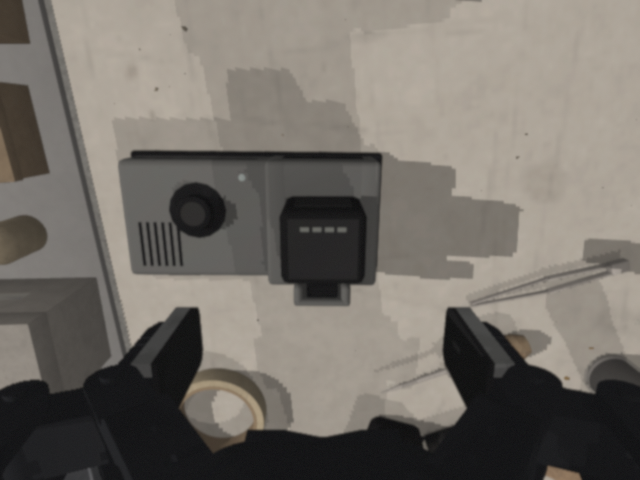

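```bash
python3 - <<'E'
from h import *
f=load('w10');g=f['image'].max(2)
m=(g[170:250,160:235]<50).astype(np.uint8);n,l,st,ce=cv2.connectedComponentsWithStats(m)
for i in range(1,n):
  if st[i][4]>50: print(st[i],ce[i]+[160,170])
c=np.clip(f['image'][170:250,155:240].astype(float)*3,0,255).astype(np.uint8);cv2.imwrite('pics/z11.png',cv2.resize(c,None,fx=7,fy=7,interpolation=2))
cnt=max(cv2.findContours(m,0,2)[0],key=cv2.contourArea);print(cv2.minEnclosingCircle(cnt),cv2.fitEllipse(cnt))
E
```

```text
[  10   13   56   67 2380] [197.13277311 210.08739496]
((32.77863311767578, 47.117549896240234), 34.73252868652344) ((36.4304313659668, 41.636051177978516), (53.79443359375, 60.80748748779297), 17.705867767333984)
```

View pics/z11.png

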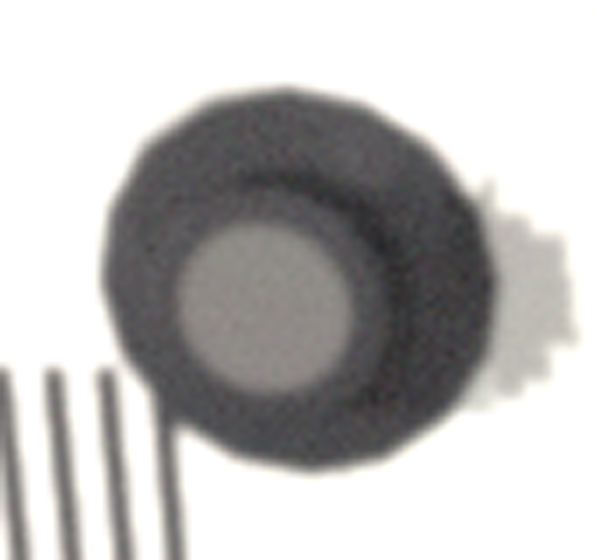

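```bash
python3 - <<'E'
from h import *
f=load('w10');print(onz(f,192.9,213.9,48),onz(f,197.6,210,36),onz(f,197.6,210,39))
tgt([533.0,21.5,100],-0.073)
E
```

```text
[533.1270184   22.60260379  48.        ] [532.93285563  22.42745934  36.        ] [532.35461036  23.39462362  39.        ]
sg 1 lin [ 0.0831 -0.0905 -0.0091] rot [ 0.0002  0.0005 -0.0025] j6 0.15103722336545236
sg -1 lin [ 0.0831 -0.0905 -0.0091] rot [-3.1414e+00  3.9000e-03  8.0000e-04] j6 0.15103722336545236
```

Call:
apply_moves:
  rotation:
    - [0, 0, 0]
    - [0, 0, 0]
    - [0, 0, 0]
    - [0, 0, 0]
    - [0, 0, 0]
    - [0, 0, 0]
    - [0, 0, 0]
    - [0, 0, 0]
    - [0, 0, 0]
    - [0, 0, 0]
  linear:
    - [0, -0.04, -0.004]
    - [0, -0.07, -0.009]
    - [0, -0.0894, -0.009]
    - [0, -0.0894, -0.009]
    - [0.03, -0.0894, -0.009]
    - [0.06, -0.0894, -0.009]
    - [0.08, -0.0894, -0.009]
    - [0.1, -0.0894, -0.009]
    - [0.108, -0.0894, -0.009]
    - [0.108, -0.0894, -0.009]
  jaw: [0.05, 0.02, 0, 0, 0, 0, 0, 0, 0, 0]

```text
t: 13.6
eef_pos: [530.8, 23.5, 72.0]
orientation: [0.059, 1.576, -0.054]
wrist_force: [-0.8, -0.8, 0.4]
finger_gap: 0.1
```

```bash
python3 - <<'E'
from h import *
grab('scene','s12');grab('side','d12');s=ctrl.get_state();print(s['t'],s['eef_pos'],s['orientation'],s['wrist_force'],s['finger_gap'])
a=load('s12')['image'][220:390,290:430];b=load('d12')['image'][200:370,290:430]
cv2.imwrite('pics/z12.png',cv2.resize(np.hstack([a,b]),None,fx=2.8,fy=2.8,interpolation=2))
E
```

```text
13.7 [533.79995876  23.08066479  75.95336966] [ 0.05912009  1.56844995 -0.05460872] [ 0.23003593 -0.42264784 -0.13783649] 0.20059561071932513
```

View pics/z12.png

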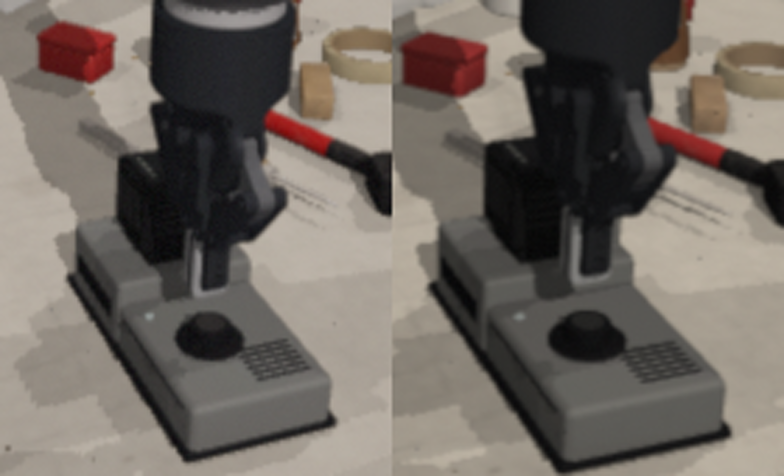

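Call:
apply_moves:
  rotation:
    - [0, 0, 0]
    - [0, 0, 0]
    - [0, 0, 0]
    - [0, 0, 0]
    - [0, 0, 0]
    - [0, 0, 0]
  linear:
    - [0.008, 0, 0]
    - [0.015, 0, 0]
    - [0.02, 0, 0]
    - [0.023, 0, 0]
    - [0.023, 0, 0]
    - [0.023, 0, 0]
  jaw: [0, 0, 0, 0, 0, 0]

```text
t: 14.2
eef_pos: [533.9, 22.8, 52.8]
orientation: [0.059, 1.568, -0.055]
wrist_force: [0.5, -0.3, 0.0]
finger_gap: 0.4
```

Call:
apply_moves:
  rotation:
    - [0, 0, 0]
    - [0, 0, 0]
    - [0, 0, 0]
    - [0, 0, 0]
    - [0, 0, 0]
  linear:
    - [0.001, 0, 0]
    - [0.002, 0, 0]
    - [0.003, 0, 0]
    - [0.004, 0, 0]
    - [0.004, 0, 0]
  jaw: [0, 0, 0, 0, 0]

```text
t: 14.62
eef_pos: [534.0, 22.7, 48.9]
orientation: [0.059, 1.568, -0.055]
wrist_force: [0.6, 0.0, 0.6]
finger_gap: -0.2
```

Call:
apply_moves:
  rotation:
    - [0, 0, 0]
    - [0, 0, 0]
    - [0, 0, 0]
  linear:
    - [0.001, 0, 0]
    - [0.001, 0, 0]
    - [0.001, 0, 0]
  jaw: [0, 0, 0]

```text
t: 14.87
eef_pos: [534.2, 22.7, 48.2]
orientation: [0.059, 1.567, -0.055]
wrist_force: [0.5, -0.9, 0.6]
finger_gap: 0.0
```

Call:
apply_moves:
  rotation:
    - [0, 0, 0]
    - [0, 0, 0]
    - [0, 0, 0]
  linear:
    - [0.001, 0, 0]
    - [0.001, 0, 0]
    - [0.001, 0, 0]
  jaw: [0, 0, 0]

```text
t: 15.12
eef_pos: [534.3, 22.7, 48.1]
orientation: [0.059, 1.567, -0.055]
wrist_force: [-2.0, -0.1, 5.6]
finger_gap: 0.0
```

Call:
apply_moves:
  rotation:
    - [0, 0, 0]
    - [0, 0, 0]
    - [0, 0, 0]
  linear:
    - [0.001, 0, 0]
    - [0.001, 0, 0]
    - [0.001, 0, 0]
  jaw: [0, 0, 0]

```text
t: 15.37
eef_pos: [534.3, 22.7, 46.7]
orientation: [0.059, 1.567, -0.055]
wrist_force: [-1.8, 0.2, 3.2]
finger_gap: -0.1
```

Call:
apply_moves:
  rotation:
    - [0, 0, 0]
    - [0, 0, 0]
    - [0, 0, 0]
  linear:
    - [0.001, 0, 0]
    - [0.001, 0, 0]
    - [0.001, 0, 0]
  jaw: [0, 0, 0]

```text
t: 15.62
eef_pos: [533.8, 22.8, 44.3]
orientation: [0.059, 1.568, -0.055]
wrist_force: [0.2, -0.8, -0.1]
finger_gap: -0.0
```

Call:
apply_moves:
  rotation:
    - [0, 0, 0]
    - [0, 0, 0]
    - [0, 0, 0]
  linear:
    - [0.001, 0, 0]
    - [0.001, 0, 0]
    - [0.001, 0, 0]
  jaw: [0, 0, 0]

```text
t: 15.87
eef_pos: [533.9, 22.8, 43.6]
orientation: [0.059, 1.568, -0.055]
wrist_force: [0.4, -0.1, -0.5]
finger_gap: -0.1
```

Call:
apply_moves:
  rotation:
    - [0, 0, 0]
    - [0, 0, 0]
    - [0, 0, 0]
  linear:
    - [0.001, 0, 0]
    - [0.001, 0, 0]
    - [0.001, 0, 0]
  jaw: [0, 0, 0]

```text
t: 16.12
eef_pos: [534.2, 22.8, 43.1]
orientation: [0.059, 1.567, -0.055]
wrist_force: [1.3, 0.0, 0.7]
finger_gap: 0.2
```

Call:
apply_moves:
  rotation:
    - [0, 0, 0]
    - [0, 0, 0]
    - [0, 0, 0]
  linear:
    - [0.001, 0, 0]
    - [0.001, 0, 0]
    - [0.001, 0, 0]
  jaw: [0, 0, 0]

```text
t: 16.37
eef_pos: [534.3, 22.7, 43.0]
orientation: [0.059, 1.567, -0.055]
wrist_force: [-1.9, 0.4, 5.7]
finger_gap: 0.2
```

Stop met at about 43 mm (cap 5 mm down). Retreat and check.

Call:
apply_moves:
  rotation:
    - [0, 0, 0]
    - [0, 0, 0]
    - [0, 0, 0]
    - [0, 0, 0]
    - [0, 0, 0]
    - [0, 0, 0]
    - [0, 0, 0]
    - [0, 0, 0]
    - [0, 0, 0]
    - [0, 0, 0]
  linear:
    - [-0.01, 0, 0]
    - [-0.03, 0, 0]
    - [-0.06, 0, 0]
    - [-0.09, 0, 0]
    - [-0.12, 0, 0]
    - [-0.15, 0, 0]
    - [-0.15, 0.05, -0.03]
    - [-0.15, 0.08, -0.05]
    - [-0.15, 0.08, -0.05]
    - [-0.15, 0.08, -0.05]
  jaw: [0, 0, 0, 0, 0, 0, 0, 0, 0, 0]

```text
t: 17.2
eef_pos: [488.6, 108.1, 192.9]
orientation: [0.057, 1.567, -0.051]
wrist_force: [0.7, -0.0, 0.9]
finger_gap: -0.0
```

```bash
python3 - <<'E'
from h import *
grab('scene','s13');grab('side','d13');f=grab('wrist','w13');s=ctrl.get_state();print(s['t'],s['eef_pos'],s['wrist_force'],s['finger_gap'])
a=load('s13')['image'][220:390,290:430];b=load('d13')['image'][200:370,290:430]
cv2.imwrite('pics/z13.png',cv2.resize(np.hstack([a,b]),None,fx=2.8,fy=2.8,interpolation=2))
u,v=proj(f,[533,22.6,45]).astype(int);print(u,v)
c=np.clip(f['image'][v-45:v+45,max(u-45,0):u+45].astype(float)*3,0,255).astype(np.uint8);cv2.imwrite('pics/z14.png',cv2.resize(c,None,fx=6,fy=6,interpolation=2))
E
```

```text
17.35 [489.98261369 105.273216   191.93513142] [ 0.46170888 -1.00789046 -0.42217378] 0.30556589881749124
216 285
```

View pics/z13.png

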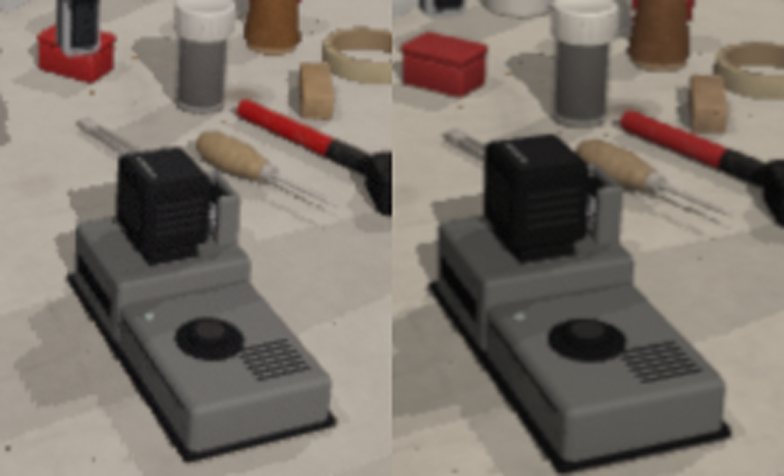

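View pics/z14.png

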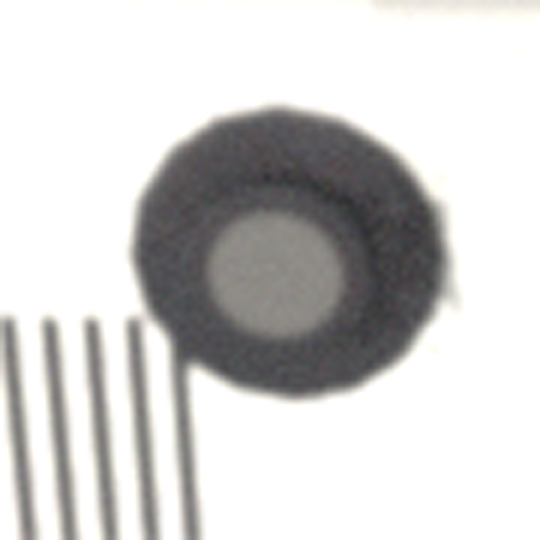

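View pics/s13.png

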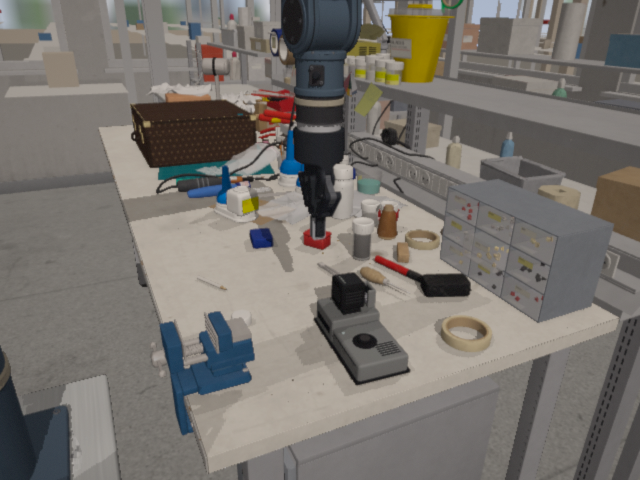

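```bash
python3 -c "
from station import ctrl
print(ctrl.close_job())"
```

```text
the job is handed in; nothing more can be done
None
```

The battery pack is latched in the charger well and the start switch is pressed in and staying down. I handed the job in at about 17.4 s of the 64 s allowed.

- **Pack:** I gripped it across its y faces and turned it about 12° so the ridge faced the latch. The well took it without side contact.
  - **Click:** The reading rose to 10.7 N (about 13 N of press once the pack's weight is counted). It then dropped to 5.6 N as the pack jumped down about 2 mm, which was the latch snapping over.
  - **Past the click:** I commanded only another 0.5 mm after the snap and never met the stiff stop.
  - **Hold check:** After the snap I raised the command 2.5 mm. The pack rose only about 1 mm and the force fell to -1.7 N, so the latch was holding it. It also stayed down after I let go.
- **Switch:** With the fingers shut, it resisted with about 5.6 N, gave way, and met its stop 5 mm down (43 mm above the bench), again at 5.7 N. The last pictures show the cap still low.
- **Bystanders and checks:** The arm is clear at z = 192 mm, and the bystander objects look unmoved in the last scene picture. No check failed. The camera and arm readings for the well differed by about 1 mm, within the calibration.

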